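# Run the locked movement carriage home to its stop

## Robot

A 6-joint arm with a two-finger parallel gripper is mounted at the origin on a cart in front of the work surface, level with it; the furniture and walls round the work are solid. World frame = base frame: x ahead of the robot, y to its left, z up, the work surface at z = 0. Lengths are in m, angles in rad, forces in N, time in s.
With the tool pointing down it reaches from about 0.15 to 0.775 m from the base axis. Payload 6.1 kg.
Tool frame: the origin (TCP) lies midway between the tips of the shut fingers; the grasp point (between the pads) lies 19 mm behind it; z points along the fingers, y is the line along which they close (so a half turn about z gives the same grasp; the last joint's range is limited). The gripper opens to 85 mm and grips with 20 to 120 N. Pads are 22 mm wide; open, the fingers measure 114 mm over their backs; the gripper's body (76 mm by 85 mm) begins 54 mm behind the grasp point. The pads swing forward as they close: fully open they stand 13 mm farther back than shut.
Start: joints at [-1.103, 0.126, -0.04, 1.405, 0, 1.571], TCP at [0.237, -0.469, 0.231] pointing down, gripper open.
Joint ranges: [-2.72, 2.72], [-0.95, 1.95], [-1.27, 1.35], [-1.78, 2.02], [-1.46, 1.47], [-3.14, 3.14]. Speed limits (rad/s): [2.39, 2.39, 3.01, 3.14, 3.14, 3.14].

## Interface

Orientations are given as a rotation vector (axis times angle).
In Python, from bench import ctrl gives the robot as it stands. The module is installed in compiled form; this text tells all that it offers.
- The arm moves only by the tool step_arm, never from a script. Its argument "rows" is text: rows parted by semicolons, each of 5 numbers parted by spaces: the finger opening in m, from 0 to 0.0854, then the shift along the tool's x, y, z in m, then the turn about the tool's z in degrees. In form: gripper dx dy dz turn; .... A call has 1 to 12 rows; each row shifts and turns the commanded pose from where the row before left it, along the tool's axes as they then stand; what a row does not reach is not made up. A row lasts 1/10 s, in which the tool goes at most 50 mm and 8.59 degrees, less where a joint would pass 70% of its speed; a pose out of reach is approached as far as the arm can. A call is refused whole if a number of a shift passes 0.05 or a number of a turn 8.59, either way. A call with a gripper value outside its range is refused whole. The fingers move at their own pace and stop on an object; "grip_force" is the grip in N (left out, the last holds). Time passes only in rows, so rows that do not move let the fingers close. It gives the time, the measured TCP pose, the force, the opening and the grip force at its end, in the units of the state.
- ctrl.read_state(): the state, without advancing time (a new reading comes with each control period).
- ctrl.snapshot(name): name is "scene" or "top"; returns a dict with "pixels" (400x640x3 uint8, red, green, blue), "depth" (400x640 float32, m along the optical axis (not along the pixel's ray), 0 where there is no reading), "fov_y" (degrees; the focal length in pixels is half the picture's height over the tangent of half this angle, whatever the lens; pixels are square), "cx", "cy" (the principal point, pixels), "R" (3x3) and "t" (3): a world point X has camera coordinates R X + t. Camera axes: x right, y down, z forward; pixel columns grow to the right and rows downward; lengths in m; the calibration is good to about 2 mm. A picture is of the moment at which its call begins.
- ctrl.job_done(): hands the job in; it is judged then, once.
Trained networks look in a picture, given as the dict that the camera call returned (one of the last four; its "shot" number tells which), for a name from the list of things; names that differ only in an ending like _2 or _b are one class to them, and where a whole thing is asked for, a point or a joint stands for the part that bears it (a point fixed in the world has none). Each returns a list of dicts, best first, with "confidence" (0 to 1); they miss things now and then, are a little off and sometimes report something else, mostly with a low value. They report only what shows in the picture. A call takes as long as a camera call.
- ctrl.cut_out(query, picture): "pixels" (400x640 bool, what is visible of it) and "box" ([left, top, width, height] in pixels, round what is visible of it).
- ctrl.landmark_of(query, picture): "pixel" ([column, row] in pixels: a listed point, or the origin of a listed thing).
The state is a dict: "time": time; "joint_pos": joint angles; "qd": joint speeds; "joint_torque": joint torques, N m; "position": TCP position; "eef_rot": TCP orientation; "ft_force": force on the tool from outside, world axes, zero at the start; "moment": the same for the moment, N m; "opening": finger opening in m; "grip_force": force on a finger pad.
Only numpy, scipy, OpenCV 4.12 (cv2) and the standard library are available. Lean on these libraries where they do the work, as an engineer would, in place of code of your own. Each camera call takes 0.05 s, during which the arm holds its last target. There are 200 camera calls.

## Task

Press the carriage's big red release button down with the fingertips and, keeping it held down, push the carriage along its rails all the way against the brass stud of the blue home stop; then let the button spring up so that the carriage locks there. Use fingertip pressure only: do not grip or ram the button, do not touch or unseat the gilt watch movement riding in the carriage, pick nothing up, and leave the oil cup, the loupe and the small bottle where they stand.

Things in the scene. Friction and masses are not known exactly. Their poses are not given: they have to be found in the camera images.
- slide_base: Grey bed of the slide, fixed to the bench, 290 mm long (its y), 70 mm wide, 31 mm high at its end blocks. Origin on the bench top in mid-width; z up. The carriage runs along the bed's own +y, roughly to the robot's left; the bed is turned by up to 0.3 rad. Steel lock teeth stick out along its front (-x) side to 48 mm from the centre line.
- carriage (a joint): Travel (m) of the aluminium carriage along the bed's +y: about 0 at the start, 0.075 to 0.110 (varies) at the stop. Carriage 76 mm wide, 110 mm long, flat top 46 mm above the bench; slides with about 1 N friction once unlocked. Button up: blocked to about 1 mm of play. Teeth catch it again if the button is let go in the first 45 mm; a catch locks it at the stop.
- release_button: Red button on the carriage's rear half, flat top 50 (x) by 38 mm (y). Axes as slide_base; origin at bench height under its centre. Goes straight down 7 mm to a hard stop: spring 3 N at first, 6.5 N at the bottom; lock free from 4 mm. Over 45 N on it is too much. Cheeks 52 mm high stand 28 mm either side (x); a lip 62 mm high begins 23 mm behind (-y) its centre.
- button_top (a point): Centre of the button's top face, 56 mm above the bench when up, 49 mm when fully down. Axes parallel to slide_base.
- carriage_nose (a point): Middle of the carriage's front (+y) face, 40 mm above the bench, 79 mm ahead (+y) of the button's centre. Axes parallel to slide_base.
- stop_face (a point): Tip of the brass stud (18 mm across) of the blue home stop, 40 mm above the bench, where the carriage nose comes to rest. The stop is fixed; its block (60 by 32 mm) reaches 38 mm beyond along +y and 63 mm above the bench with its black clamp knob. Axes parallel to slide_base.
- nest (a point): Centre of the floor of the brass ring nest on the carriage, 46 mm above the bench, 54 mm ahead (+y) of the button's centre; ring 37 mm across outside, 6 mm high.
- movement: Gilt round watch movement, 26 mm across and 4 mm thick, lying loose in the ring nest with about 1.4 mm of play. Origin at the centre of its underside.
- oil_cup: Small oil cup with red lid, 27 mm across, 23 mm high, loose, standing behind (+x of) the slide. Origin at the centre of its underside.
- loupe: Black eye loupe, 35 mm across, 29 mm high, loose, standing behind (+x of) the slide. Origin at the centre of its underside.
- oil_bottle: Small white bottle, 26 mm across, 40 mm high, loose, standing beyond the right (-y) end of the slide. Origin at the centre of its underside.

How it is judged:
By the outcome, as a careful person would: the job done as asked, in the order asked, and still so for the second after the job is handed in, with the robot touching nothing.
It also fails if it takes over 32 s, if anything falls off the work surface, if the arm or the gripper's body presses on something with over 40 N, if the wrist force passes 120 N, or if a joint passes its speed limit or range.

## Working session

There is one attempt and no reset: what is moved stays moved. The work goes in short steps, Python scripts to look and compute and a tool call to move; the robot and the scene stay as the last step left them, time stands still between calls to the robot, and variables do not carry over. Pictures are saved under pics/ and viewed, at most 10 in all, crops included, and the job is handed in when it is done.

Besides the shell and the picture viewer there is one more tool, called after "Call:" by a JSON object that holds its "api" and its "payload", one argument or row to a line. step_arm: Moves the arm, as the interface text tells. Its arguments: {"type":"object","properties":{"rows":{"type":"string"},"grip_force":{"type":"number"}},"required":["rows"]}

```bash
mkdir -p pics; cat > h.py <<'E'
import numpy as np, cv2
from bench import ctrl
def pix2w(p,u,v,z=None,d=None):
    f=200/np.tan(np.radians(p['fov_y'])/2); R=np.array(p['R']);t=np.array(p['t'])
    r=R.T@np.array([(u-p['cx'])/f,(v-p['cy'])/f,1]); c=-R.T@t
    s=d if d is not None else (z-c[2])/r[2]
    return c+s*r
def save(p,n): cv2.imwrite('pics/'+n,cv2.cvtColor(p['pixels'],cv2.COLOR_RGB2BGR))
E
python3 - <<'E'
from h import *
np.set_printoptions(precision=4,suppress=True)
H=dict(button_top=.056,carriage_nose=.04,stop_face=.04,nest=.046,movement=.046,slide_base=0,oil_cup=0,loupe=0,oil_bottle=0)
for n in('top','scene'):
    p=ctrl.snapshot(n); save(p,n+'0.png')
    print(n, -np.array(p['R']).T@p['t'])
    for q,z in H.items():
        for l in ctrl.landmark_of(q,p)[:1]:
            u,v=l['pixel']; d=p['depth'][int(round(v)),int(round(u))]
            print(q,round(l['confidence'],2),np.round(l['pixel'],1),'z-plane',pix2w(p,u,v,z=z),'depth',pix2w(p,u,v,d=d))
s=ctrl.read_state();print(s['time'],s['position'],s['eef_rot'],s['opening'])
E
```

```text
top [ 0.3795 -0.0083  1.0551]
button_top 0.84 [325.4 203.7] z-plane [ 0.516  -0.0319  0.056 ] depth [ 0.5163 -0.0319  0.0542]
carriage_nose 0.64 [288.8 213.1] z-plane [0.5015 0.041  0.04  ] depth [0.5006 0.0406 0.0474]
stop_face 0.83 [245.5 226.1] z-plane [0.4781 0.1271 0.04  ] depth [0.4808 0.1309 0.0119]
nest 0.68 [296.6 210.8] z-plane [0.5049 0.0252 0.046 ] depth [0.5045 0.0251 0.0489]
movement 0.51 [297.3 211.3] z-plane [0.5038 0.0238 0.046 ] depth [0.5035 0.0237 0.0488]
slide_base 0.72 [269.1 222.9] z-plane [0.4871 0.0839 0.    ] depth [0.4857 0.0826 0.0142]
oil_cup 0.64 [306.4 168.8] z-plane [0.5985 0.0042 0.    ] depth [0.595  0.004  0.0165]
loupe 0.71 [257.8 186.7] z-plane [0.5634 0.1062 0.    ] depth [0.563  0.106  0.0024]
oil_bottle 0.66 [370.9 195.8] z-plane [ 0.5375 -0.1281  0.    ] depth [ 0.5311 -0.1233  0.0424]
scene [0.0394 0.3281 0.7083]
button_top 0.97 [353.3 203.3] z-plane [ 0.5246 -0.0367  0.056 ] depth [ 0.5242 -0.0365  0.0565]
stop_face 0.91 [288. 266.] z-plane [0.4709 0.1321 0.04  ] depth [0.4605 0.1368 0.056 ]
nest 0.66 [336. 225.] z-plane [0.5028 0.0151 0.046 ] depth [0.4995 0.0173 0.0507]
movement 0.63 [337.3 225.2] z-plane [0.5012 0.0133 0.046 ] depth [0.4985 0.0151 0.0499]
slide_base 0.73 [315.4 259.3] z-plane [0.4842 0.0699 0.    ] depth [0.4679 0.0793 0.026 ]
oil_cup 0.48 [316.  205.9] z-plane [0.5988 0.0015 0.    ] depth [0.5846 0.0098 0.018 ]
loupe 0.88 [281.1 237.6] z-plane [0.5617 0.1007 0.    ] depth [0.5421 0.1092 0.0266]
oil_bottle 0.79 [391.1 204.3] z-plane [ 0.5246 -0.1334  0.    ] depth [ 0.514  -0.1232  0.0156]
1.0 [ 0.2367 -0.4686  0.2313] [3.056  0.7282 0.    ] 0.08519731545726318
```

```bash
python3 - <<'E'
from h import *
np.set_printoptions(precision=4,suppress=True)
ims=[]
for n,b in(('top',(220,140,190,140)),('scene',(250,160,190,140))):
    p=ctrl.snapshot(n)
    for q,z in (('release_button',.056),('movement',.05),('carriage',.046)):
        c=ctrl.cut_out(q,p)
        if c:
            m=c[0]['pixels']; v,u=np.nonzero(m)
            W=np.array([pix2w(p,a,b_,d=p['depth'][b_,a]) for a,b_ in zip(u,v) if p['depth'][b_,a]>0])
            r=cv2.minAreaRect(np.array([pix2w(p,a,b_,z=z)[:2] for a,b_ in zip(u,v)],np.float32))
            print(n,q,round(c[0]['confidence'],2),m.sum(),pix2w(p,u.mean(),v.mean(),z=z),'depth med',np.median(W,0),'rect',r)
    x,y,w,h=b; k=cv2.resize(p['pixels'][y:y+h,x:x+w],None,fx=4,fy=4,interpolation=cv2.INTER_CUBIC)
    cv2.imwrite(f'pics/{n}c.png',k[:,:,::-1])
E
```

```text
top release_button 0.66 474 [ 0.5186 -0.0295  0.056 ] depth med [ 0.5189 -0.0295  0.0558] rect ((0.5184479355812073, -0.029907872900366783), (0.05009576305747032, 0.03791124001145363), 16.635791778564453)
top movement 0.6 111 [0.5027 0.0225 0.05  ] depth med [0.5025 0.0225 0.0492] rect ((0.5029478669166565, 0.023322749882936478), (0.02164323441684246, 0.02181989699602127), 88.55622100830078)
top carriage 0.69 2190 [ 0.5104 -0.0105  0.046 ] depth med [ 0.5112 -0.0124  0.048 ] rect ((0.5040658712387085, -0.01021084189414978), (0.09571664780378342, 0.11345449090003967), 17.037111282348633)
scene release_button 0.72 467 [ 0.514  -0.0284  0.056 ] depth med [ 0.5138 -0.0278  0.0577] rect ((0.49486973881721497, -0.03265552967786789), (0.09856212139129639, 0.04302055388689041), 12.185646057128906)
scene carriage 0.64 5196 [0.4733 0.0672 0.046 ] depth med [0.481  0.0459 0.031 ] rect ((0.4685351848602295, 0.06668657064437866), (0.10845167189836502, 0.3058212101459503), 20.881946563720703)
```

View pics/topc.png

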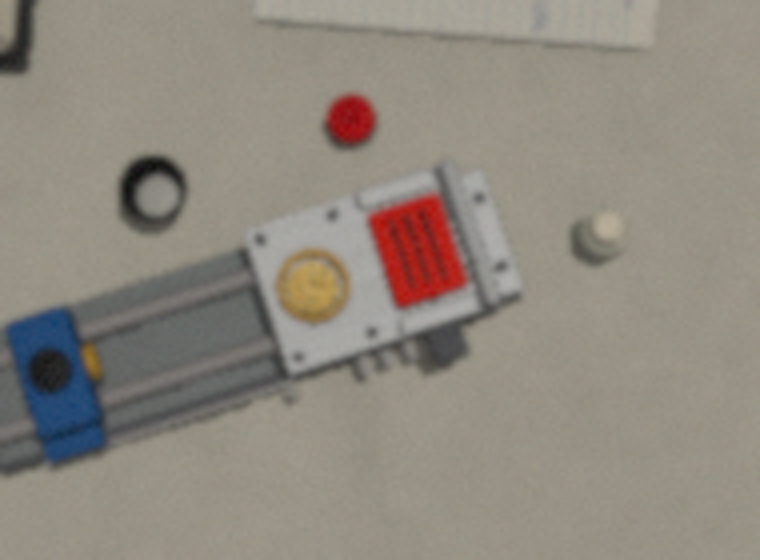

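View pics/scenec.png

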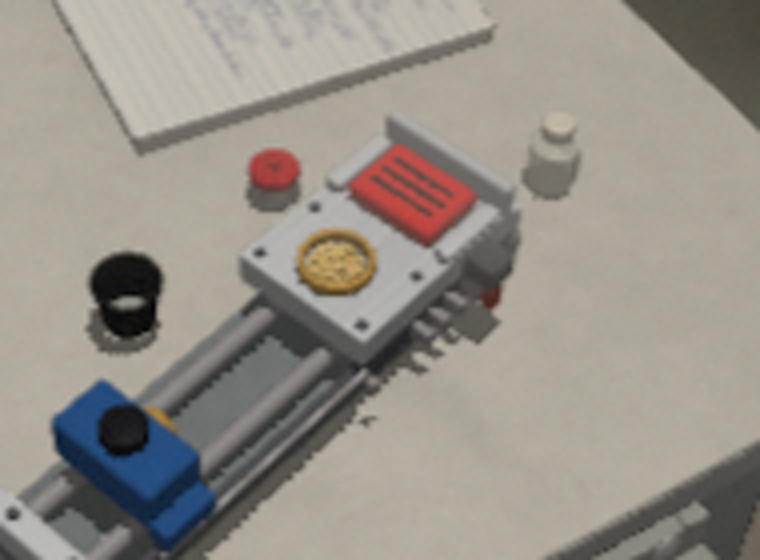

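The top crop shows the button at about (417,250), the nest at (313,285) and the stud tip at about (100,362). The bed yaw is about 0.29 rad. The scene crop agrees with this: button at (413,193) and a clear rail up to the blue stop. Next I'll move above the button with the fingers shut.

Call:
{"api": "step_arm", "payload": {
  "rows": "0 0.03 -0.0176 0 0;0 0.03 -0.0176 0 0;0 0.03 -0.0176 0 0;0 0.03 -0.0176 0 0;0 0.03 -0.0176 0 0;0 0.03 -0.0176 0 0;0 0.03 -0.0176 0 0;0 0.03 -0.0176 0 0;0 0.03 -0.0176 0 0;0 0.03 -0.0176 0 0;0 0.03 -0.0176 0 0;0 0.03 -0.0176 0 0",
  "grip_force": 20
}}

```text
time: 2.6
position: [0.4634, -0.1164, 0.2314]
eef_rot: [3.056, 0.728, 0.001]
ft_force: [-0.5, -0.5, 0.5]
opening: 0.0001
grip_force: 0.0
```

Call:
{"api": "step_arm", "payload": {
  "rows": "0 0.03 -0.0176 0 0;0 0.03 -0.0176 0 0;0 0.03 -0.0176 0 0;0 0 0 0 -8;0 0 0 0 -8;0 0 0 0 -8;0 0 0 0 -8;0 0 0 0 -8;0 0 0 0 -8;0 0 0 0 -8;0 0 0 0 -8;0 0 0 0 -8"
}}

```text
time: 3.8
position: [0.5193, -0.03, 0.2313]
eef_rot: [2.038, 2.391, 0.0]
ft_force: [-0.0, -0.4, -0.0]
opening: 0.0001
grip_force: 0.0
```

Call:
{"api": "step_arm", "payload": {
  "rows": "0 0 0 0.04 -7.6;0 0 0 0.04 0;0 0 0 0.03 0;0 0 0 0 0;0 0 0 0 0"
}}

```text
time: 4.3
position: [0.5193, -0.03, 0.1218]
eef_rot: [-1.882, -2.515, 0.0]
ft_force: [0.1, -0.1, 0.2]
opening: -0.0004
grip_force: 0.0
```

```bash
python3 - <<'E'
from h import *
ims=[]
for n,b in(('top',(260,150,100,130)),('scene',(290,130,100,130))):
    p=ctrl.snapshot(n)
    x,y,w,h=b; ims.append(cv2.resize(p['pixels'][y:y+h,x:x+w],None,fx=4,fy=4,interpolation=cv2.INTER_CUBIC))
    f=200/np.tan(np.radians(p['fov_y'])/2)
    for X in([.5193,-.03,.1218],[.5193,-.03,.056]):
        c=np.array(p['R'])@X+p['t'];print(n,(np.array([p['cx']+f*c[0]/c[2],p['cy']+f*c[1]/c[2]])-[x,y])*4)
cv2.imwrite('pics/above.png',np.hstack(ims)[:,:,::-1])
E
```

```text
top [259.99398564 188.29702778]
top [257.51745834 208.26026475]
scene [255.46358622 205.66960782]
scene [247.42227452 305.68850575]
```

View pics/above.png

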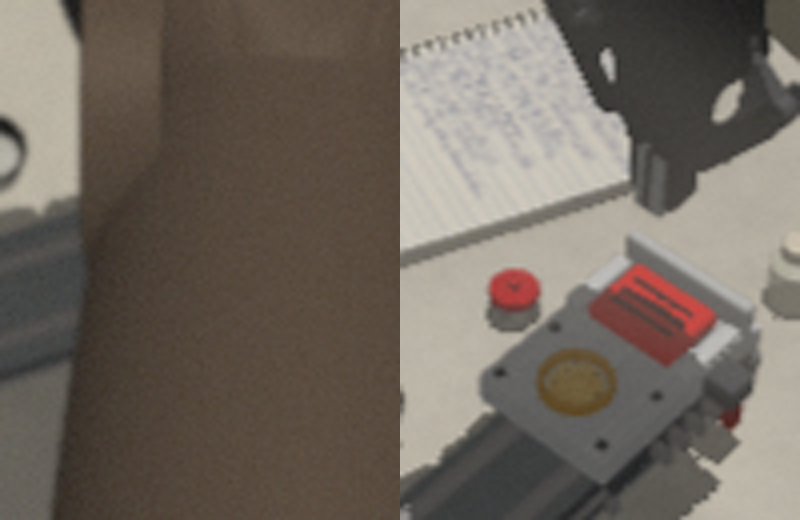

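The top view is blocked by the arm. In the scene view the fingertips are at (655,206). The target projects to about (647,306), against a visible button centre of about (654,311), so it is within about 2 mm. I'll descend and press gently.

Call:
{"api": "step_arm", "payload": {
  "rows": "0 0 0 0.03 0;0 0 0 0.02 0;0 0 0 0.01 0;0 0 0 0.002 0;0 0 0 0.002 0;0 0 0 0.001 0;0 0 0 0.001 0;0 0 0 0.001 0;0 0 0 0 0"
}}

```text
time: 5.3
position: [0.52, -0.0301, 0.055]
eef_rot: [1.881, 2.515, 0.001]
ft_force: [-0.2, 1.2, 3.0]
opening: -0.0002
grip_force: 1.6
```

Call:
{"api": "step_arm", "payload": {
  "rows": "0 0 0 0.001 0;0 0 0 0.001 0;0 0 0 0.001 0;0 0 0 0.001 0;0 0 0 0.001 0;0 0 0 0.001 0;0 0 0 0 0"
}}

```text
time: 6.0
position: [0.52, -0.0301, 0.049]
eef_rot: [1.881, 2.515, 0.001]
ft_force: [1.0, 0.6, 6.7]
opening: 0.0
grip_force: 3.8
```

Call:
{"api": "step_arm", "payload": {
  "rows": "0 0 0 0.0005 0;0 0 0 0.0005 0;0 0 0 0 0"
}}

```text
time: 6.3
position: [0.5201, -0.0301, 0.0489]
eef_rot: [1.881, 2.514, 0.002]
ft_force: [-1.5, -0.2, 14.7]
opening: -0.0001
grip_force: 7.2
```

Call:
{"api": "step_arm", "payload": {
  "rows": "0 0.001 0 0 0;0 0.002 0 0 0;0 0.003 0 0 0;0 0.004 0 0 0;0 0.004 0 0 0;0 0.004 0 0 0;0 0.004 0 0 0;0 0.004 0 0 0;0 0.002 0 0 0;0 0.001 0 0 0;0 0 0 0 0"
}}

```text
time: 7.4
position: [0.5118, -0.0024, 0.0489]
eef_rot: [1.881, 2.514, 0.001]
ft_force: [-2.2, -1.3, 14.1]
opening: 0.0003
grip_force: 7.5
```

```bash
cat > look.py <<'E'
import sys
from h import *
p=ctrl.snapshot('scene')
f=200/np.tan(np.radians(p['fov_y'])/2)
for q,z in (('movement',.046),('nest',.046),('carriage_nose',.04),('stop_face',.04)):
    for l in ctrl.landmark_of(q,p)[:1]: print(q,round(l['confidence'],2),pix2w(p,*l['pixel'],z=z).round(4))
k=cv2.resize(p['pixels'][160:300,240:400],None,fx=4,fy=4,interpolation=cv2.INTER_CUBIC)
cv2.imwrite('pics/'+sys.argv[1],k[:,:,::-1])
E
python3 look.py mid.png
```

```text
movement 0.57 [0.4989 0.0429 0.046 ]
nest 0.73 [ 0.4975 -0.1062  0.046 ]
carriage_nose 0.66 [0.4837 0.0694 0.04  ]
stop_face 0.67 [0.4702 0.1272 0.04  ]
```

View pics/mid.png

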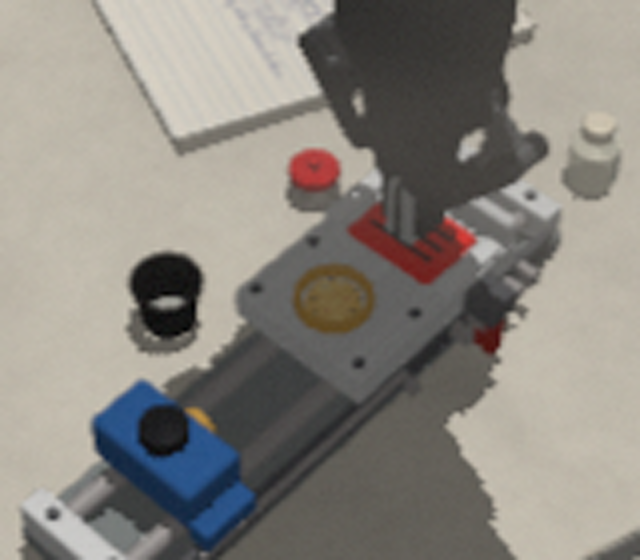

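The carriage has followed the fingertips by about 29 mm: the nest is now at (333,297) and the stud at (200,420). I'll keep pushing.

Call:
{"api": "step_arm", "payload": {
  "rows": "0 0.002 0 0 0;0 0.004 0 0 0;0 0.005 0 0 0;0 0.005 0 0 0;0 0.005 0 0 0;0 0.005 0 0 0;0 0.005 0 0 0;0 0.005 0 0 0;0 0.004 0 0 0;0 0.002 0 0 0;0 0.001 0 0 0;0 0 0 0 0"
}}

```text
time: 8.85
position: [0.4993, 0.0389, 0.0489]
eef_rot: [1.881, 2.514, 0.001]
ft_force: [-3.2, -1.2, 16.6]
opening: -0.0002
grip_force: 8.0
```

Call:
{"api": "step_arm", "payload": {
  "rows": "0 0.001 0 0 0;0 0.002 0 0 0;0 0.002 0 0 0;0 0.001 0 0 0;0 0 0 0 0"
}}

```text
time: 9.35
position: [0.4976, 0.0446, 0.0489]
eef_rot: [1.881, 2.514, 0.001]
ft_force: [-3.5, -1.4, 16.4]
opening: 0.0003
grip_force: 8.1
```

Call:
{"api": "step_arm", "payload": {
  "rows": "0 0.001 0 0 0;0 0.001 0 0 0;0 0.001 0 0 0;0 0.001 0 0 0;0 0 0 0 0"
}}

```text
time: 9.85
position: [0.4965, 0.0484, 0.0489]
eef_rot: [1.881, 2.514, 0.001]
ft_force: [-3.1, -1.6, 16.1]
opening: 0.0001
grip_force: 8.1
```

Call:
{"api": "step_arm", "payload": {
  "rows": "0 0.001 0 0 0;0 0.001 0 0 0;0 0.001 0 0 0;0 0 0 0 0"
}}

```text
time: 10.25
position: [0.4956, 0.0513, 0.0488]
eef_rot: [1.881, 2.514, 0.001]
ft_force: [-3.5, -1.6, 16.7]
opening: 0.0002
grip_force: 8.2
```

```bash
python3 look.py near.png
```

```text
movement 0.72 [0.4471 0.0948 0.046 ]
nest 0.89 [0.4757 0.1023 0.046 ]
carriage_nose 0.9 [0.4673 0.126  0.04  ]
stop_face 0.68 [0.4694 0.1292 0.04  ]
```

View pics/near.png

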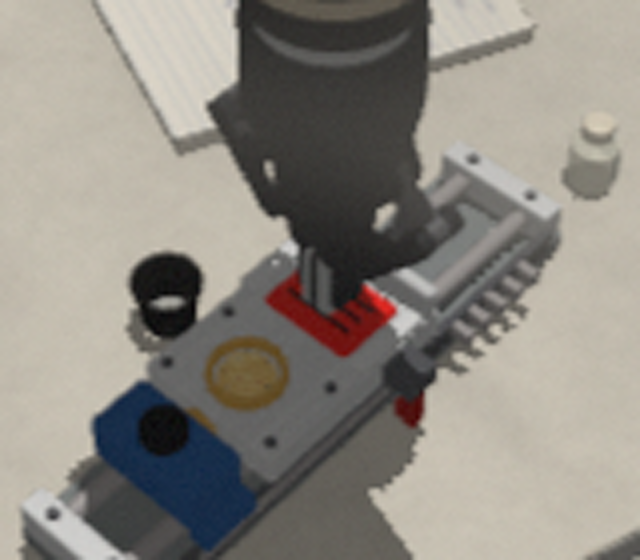

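The nose is now only a few mm from the stud, at about (200,418), and the movement is still seated at (247,373). I'll go on in 1 mm rows until the force along the slide rises.

Call:
{"api": "step_arm", "payload": {
  "rows": "0 0.001 0 0 0;0 0.001 0 0 0;0 0 0 0 0"
}}

```text
time: 10.8
position: [0.4951, 0.0532, 0.0489]
eef_rot: [1.881, 2.514, 0.001]
ft_force: [-3.0, -2.1, 16.8]
opening: 0.0002
grip_force: 8.2
```

Call:
{"api": "step_arm", "payload": {
  "rows": "0 0.001 0 0 0;0 0.001 0 0 0;0 0 0 0 0"
}}

```text
time: 11.1
position: [0.4949, 0.0537, 0.0489]
eef_rot: [1.88, 2.511, -0.003]
ft_force: [-2.6, -6.8, 16.1]
opening: 0.0003
grip_force: 7.8
```

Call:
{"api": "step_arm", "payload": {
  "rows": "0 0.001 0 0 0;0 0.001 0 0 0;0 0 0 0 0"
}}

```text
time: 11.4
position: [0.4948, 0.0548, 0.0489]
eef_rot: [1.88, 2.509, -0.005]
ft_force: [0.2, -9.6, 15.2]
opening: -0.0001
grip_force: 7.2
```

The force along the slide rose to about 10 N, so the carriage is against the stud. Now I'll lift straight up.

Call:
{"api": "step_arm", "payload": {
  "rows": "0 0 0 -0.001 0;0 0 0 -0.001 0;0 0 0 -0.002 0;0 0 0 -0.002 0;0 0 0 -0.002 0;0 0 0 -0.004 0;0 0 0 -0.01 0;0 0 0 -0.02 0;0 0 0 -0.03 0;0 0 0 -0.03 0;0 0 0 -0.03 0;0 0 0 0 0"
}}

```text
time: 12.6
position: [0.4952, 0.0578, 0.1836]
eef_rot: [1.879, 2.513, 0.007]
ft_force: [0.5, 1.0, -0.0]
opening: -0.0001
grip_force: 0.0
```

```bash
python3 look.py end.png; python3 - <<'E'
from h import *
p=ctrl.snapshot('scene')
c=ctrl.cut_out('release_button',p)
if c:
    v,u=np.nonzero(c[0]['pixels']); W=np.array([pix2w(p,a,b,d=p['depth'][b,a]) for a,b in zip(u,v) if p['depth'][b,a]>0])
    W=W[W[:,2]>.044]; print(c[0]['confidence'],len(W),np.median(W,0),np.percentile(W[:,2],[10,50,90]))
print(ctrl.read_state()['ft_force'])
E
```

```text
movement 0.41 [0.4776 0.099  0.046 ]
nest 0.72 [0.4724 0.1059 0.046 ]
carriage_nose 0.79 [0.4683 0.1278 0.04  ]
stop_face 0.65 [0.4768 0.1297 0.04  ]
0.66 545 [0.48882612 0.05536031 0.05761168] [0.05364655 0.05761168 0.05923325]
[-0.16622579  0.42212371  0.59023335]
```

View pics/end.png

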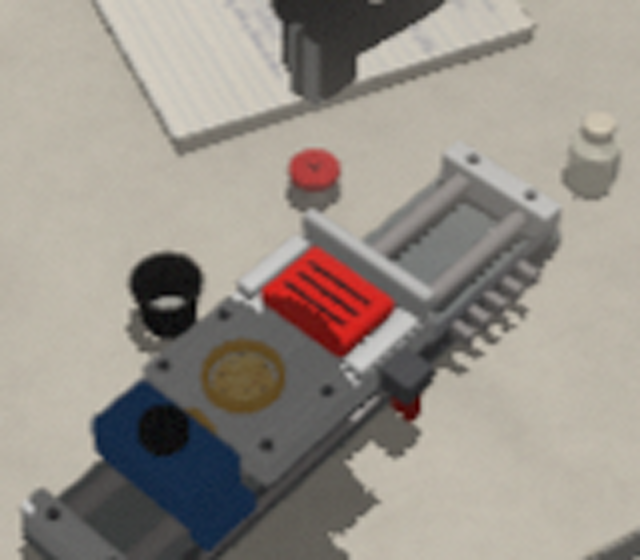

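The button is up again, with its top at about 57.6 mm, the same as at the start. The carriage nose is against the stud at (200,418), the movement is seated at (243,375), and the cup, loupe and bottle are where they were.

```bash
python3 -c "
from bench import ctrl
print(ctrl.job_done())"
```

```text
the job is handed in; nothing more can be done
None
```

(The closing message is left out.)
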